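Tilt the cap tray and weigh the scoopful

TASK

Lift the steel tray by its end handle so that it tilts steeply and all six loose caps slide down into the scoop standing in its low end; the stiff hinge keeps the tray up when you let go. Then lift the loaded scoop out by its handle and stand it level in the middle of the balance's pan with all six caps still in it. Leave the other things on the bench where they are.

Things in the scene. Friction and masses are not known exactly. Their poses are not given: they have to be found in the camera images.
- tray (a joint): tilt of the tray about its hinge, rad: 0 = flat, about 0.6 = end stop. Friction hinge: it stays at whatever angle it is left; lifting at the handle bar takes about 6 N. Positive lifts the handle end (+y of the base frame). Caps begin to slide on the polished steel at 0.16 to 0.24 rad; at 0.5 they run down freely
- tray_base: fixed grey base plate (110 x 315 mm) of a shallow tilting steel tray. Origin on the bench at the middle of its underside; +y runs along the tray from its hinged low end to its handle end, z up. The tray is hinged about this frame's x axis at y = -150 mm, z = 22 mm
- tray_hinge (a point): middle of the hinge axis; axes turn with the tray: x along the hinge, y up the tray to the handle, z normal to its floor. In this frame: y = 0 to 108 mm the well for the scoop, 118 mm wide inside, bed at z = 4 mm, walls up to z = 42 mm; y = 108 to 270 mm the chute with the caps, 90 mm wide inside, floor at z = 12 mm, walls up to z = 42 mm
- tray_handle (a point): middle of the tray's handle: a black round bar, 12 mm thick, 88 mm long between its end stays, parallel to the hinge, at y = 314, z = 40 mm in the tray_hinge frame; 62 mm above the bench when flat. 34 mm free between the bar and the tray's end wall. Axes as tray_hinge
- scoop: loose aluminium scoop, 112 mm wide (x) x 100 mm long (y), 0.12 to 0.21 kg, standing in the well. Origin at the middle of its underside; +y points to its open mouth (uphill, to the caps), z up. Floor and walls 3 mm, side and back walls 36 mm high, a 3 mm sill across the mouth. About 3 mm play on each side in the well, 4 mm fore and aft
- scoop_grip (a point): middle of the scoop's handle: a black rectangular bar across the top of the scoop, along its x, 106 mm long between two uprights, 12 mm thick (along y), 14 mm high; 80 mm above the scoop's underside, 10 mm behind its middle
- balance: fixed bench balance, white housing 200 mm (x) x 164 mm (y), display on its -x side. Origin on the bench under its middle
- balance_pan (a point): middle of the top face of the balance's flat square steel pan, 150 x 150 mm, 66 mm above the bench, level
- bottle: bystander: amber bottle, 75 mm wide, 178 mm tall; origin under its middle
- tape: bystander: roll of tape lying flat near the front edge of the bench, 61 mm wide, 19 mm high
- pot: bystander: small white pot, 32 mm wide, 58 mm tall
- marker: bystander: marker pen lying flat, 136 mm long, 14 mm wide
- cap_0: one of six alike black screw caps, 28 mm wide, 13 mm high, 12 g, lying loose on the tray's chute; origin at the middle of its underside
- cap_1: one of six alike black screw caps, 28 mm wide, 13 mm high, 12 g, lying loose on the tray's chute; origin at the middle of its underside
- cap_2: one of six alike black screw caps, 28 mm wide, 13 mm high, 12 g, lying loose on the tray's chute; origin at the middle of its underside
- cap_3: one of six alike black screw caps, 28 mm wide, 13 mm high, 12 g, lying loose on the tray's chute; origin at the middle of its underside
- cap_4: one of six alike black screw caps, 28 mm wide, 13 mm high, 12 g, lying loose on the tray's chute; origin at the middle of its underside
- cap_5: one of six alike black screw caps, 28 mm wide, 13 mm high, 12 g, lying loose on the tray's chute; origin at the middle of its underside
There are look-alikes about, which are no part of the job. Several things have the shape of the scoop; the one meant has the colours described above.

How it is judged:
On the way:
1. the tray is tilted up (0.3 rad or more) and all six caps lie in the scoop while it still stands in the tray's well (value of joint tray above 0.3 rad and distance between scoop and tray_hinge below 0.075 m and x of cap_0 in the frame of scoop between -0.053 and 0.053 m and y of cap_0 in the frame of scoop between -0.048 and 0.042 m and z of cap_0 in the frame of scoop between -0.003 and 0.036 m and x of cap_1 in the frame of scoop between -0.053 and 0.053 m and y of cap_1 in the frame of scoop between -0.048 and 0.042 m and z of cap_1 in the frame of scoop between -0.003 and 0.036 m and x of cap_2 in the frame of scoop between -0.053 and 0.053 m and y of cap_2 in the frame of scoop between -0.048 and 0.042 m and z of cap_2 in the frame of scoop between -0.003 and 0.036 m and x of cap_3 in the frame of scoop between -0.053 and 0.053 m and y of cap_3 in the frame of scoop between -0.048 and 0.042 m and z of cap_3 in the frame of scoop between -0.003 and 0.036 m and x of cap_4 in the frame of scoop between -0.053 and 0.053 m and y of cap_4 in the frame of scoop between -0.048 and 0.042 m and z of cap_4 in the frame of scoop between -0.003 and 0.036 m and x of cap_5 in the frame of scoop between -0.053 and 0.053 m and y of cap_5 in the frame of scoop between -0.048 and 0.042 m and z of cap_5 in the frame of scoop between -0.003 and 0.036 m), for 0.2 s.
At the end, for the whole second after the job is handed in: the scoop stands level (within 0.08 rad) on the balance's pan, its middle within 35 mm of the pan's middle, at rest, with all six caps at rest inside it (within its walls, not above their tops) (horizontal distance between scoop and balance_pan below 0.035 m and z of scoop in the frame of balance_pan between -0.006 and 0.006 m and angle between scoop's own z axis and vertical below 0.08 rad and linear speed of scoop below 0.02 m/s and linear speed of each of cap_0, cap_1, cap_2, cap_3, cap_4, cap_5 below 0.03 m/s and x of cap_0 in the frame of scoop between -0.053 and 0.053 m and y of cap_0 in the frame of scoop between -0.048 and 0.048 m and z of cap_0 in the frame of scoop between -0.003 and 0.036 m and x of cap_1 in the frame of scoop between -0.053 and 0.053 m and y of cap_1 in the frame of scoop between -0.048 and 0.048 m and z of cap_1 in the frame of scoop between -0.003 and 0.036 m and x of cap_2 in the frame of scoop between -0.053 and 0.053 m and y of cap_2 in the frame of scoop between -0.048 and 0.048 m and z of cap_2 in the frame of scoop between -0.003 and 0.036 m and x of cap_3 in the frame of scoop between -0.053 and 0.053 m and y of cap_3 in the frame of scoop between -0.048 and 0.048 m and z of cap_3 in the frame of scoop between -0.003 and 0.036 m and x of cap_4 in the frame of scoop between -0.053 and 0.053 m and y of cap_4 in the frame of scoop between -0.048 and 0.048 m and z of cap_4 in the frame of scoop between -0.003 and 0.036 m and x of cap_5 in the frame of scoop between -0.053 and 0.053 m and y of cap_5 in the frame of scoop between -0.048 and 0.048 m and z of cap_5 in the frame of scoop between -0.003 and 0.036 m); the robot touches nothing.
It fails at once if a bystander (bottle, tape roll, pot or marker) is pushed more than 40 mm or the bottle or pot is knocked over (distance of any of bottle, tape, pot, marker from where it was at the start of the episode above 0.04 m or angle between any of bottle, pot's own z axis and vertical above 0.5 rad).
It also fails if it takes over 50 s, if anything falls off the work surface, if the arm or the gripper's body presses on something with over 40 N, if the wrist force passes 120 N, or if a joint passes its speed limit or range.

ROBOT

A 6-joint arm with a two-finger parallel gripper is mounted at the origin on a cart in front of the work surface, level with it; the furniture and walls round the work are solid. World frame = base frame: x ahead of the robot, y to its left, z up, the work surface at z = 0. Lengths are in m, angles in rad, forces in N, time in s.
With the tool pointing down it reaches from about 0.35 to 0.85 m from the base axis. Payload 8.1 kg.
Tool frame: the origin (TCP) lies on the centre line of the jaws, within the pads' length; the fingertips stand 17 mm ahead of it and the grasp point (between the pads) lies 2 mm behind it; z points along the fingers, y is the line along which they close (so a half turn about z gives the same grasp; the last joint's range is limited). The gripper opens to 93 mm and grips with 3 to 60 N. Pads are 15 mm wide; open, the fingers measure 128 mm over their backs; the gripper's body (75 mm by 188 mm) begins 65 mm behind the grasp point.
Start: joints at [1.141, 0.13, 1.488, -0, 1.523, -0.085], TCP at [0.203, 0.565, 0.236] pointing down, gripper open.
Joint ranges: [-2.96, 2.96], [-0.89, 2.26], [0.02, 2.5], [-1.34, 4.48], [0, 2.73], [-2.66, 2.66]. Speed limits (rad/s): [2.39, 2.39, 2.79, 3.14, 3.14, 3.14].

INTERFACE

Orientations are given as a rotation vector (axis times angle).
In Python, from plant import robot, optics, close_job, models gives the robot as it stands.
- The arm moves only by the shell command python3 -m inch 'ROWS' [OPENING] [FORCE]. ROWS is a JSON object of lists of equal length, an entry for each row: "travel": the shift along the tool's x, y, z in m, a list of three; "spin": the turn about the tool's z in rad. In form: {"travel": [[x, y, z], ...], "spin": [spin, ...]}. A call has 1 to 10 rows; each row is the pose to reach, as a shift and turn from the pose commanded when the call began, along the tool's axes at that moment; what a row does not reach only later rows make up. A row lasts 1/12 s, in which the tool goes at most 41.7 mm and 7.16 degrees, less where a joint would pass 70% of its speed; a pose out of reach is approached as far as the arm can. A call with a gripper value outside its range is refused whole. OPENING is the closure, from 0 (fully open) to 1 (shut), set as the call begins (- or left out, the last holds). The fingers move at their own pace and stop on an object; FORCE is the grip in N (left out, the last holds). Time passes only in rows, so rows that repeat a pose let the fingers close. It gives the time, the measured TCP pose, the force, the opening and the grip force at its end, in the units of the state.
- robot.read_state(): the state, without advancing time (a new reading comes with each control period).
- optics.read_camera(name): name is "scene" or "top" or "wrist"; returns (picture, depth): 420x560x3 uint8, red, green, blue; 420x560 float32, m along the optical axis (not along the pixel's ray), 0 where there is no reading.
- optics.camera_info(name): a dict with "camera_matrix" (3x3 intrinsics, pixels), "dist" ([k1, k2, p1, p2, k3] as OpenCV has them; the pictures are not rectified), "view" (4x4, takes a point from world to camera coordinates). Camera axes: x right, y down, z forward; pixel columns grow to the right and rows downward; lengths in m; the calibration is good to about 2 mm. A picture is of the moment at which its call begins: read the wrist's pose just before it. camera_info takes no time and is no camera call; for the wrist camera it gives the pose at the moment of the call.
- close_job(): hands the job in; it is judged then, once.
Trained networks look in the newest picture that a camera, given by its name, has taken for a name from the list of things; names that differ only in an ending like _2 or _b are one class to them, and where a whole thing is asked for, a point or a joint stands for the part that bears it (a point fixed in the world has none). Each returns a list of dicts, best first, with "p" (0 to 1); they miss things now and then, are a little off and sometimes report something else, mostly with a low value. They report only what shows in the picture. A call takes as long as a camera call. They do not tell look-alikes from the thing itself.
- models.look_for(camera, name): "centre" ([x, y, z] in m, in world coordinates, good to about 4 mm: the middle of the surface that is visible of it).
- models.masks_of(camera, name): "region" (420x560 bool, what is visible of it).
The state is a dict: "t": time; "q": joint angles; "dq": joint speeds; "joint_torque": joint torques, N m; "tool_pos": TCP position; "orientation": TCP orientation; "force": force on the tool from outside, world axes, zero at the start; "wrist_torque": the same for the moment, N m; "opening": finger opening in m; "gripper_force": force on a finger pad.
Only numpy, scipy, OpenCV 4.12 (cv2) and the standard library are available. Lean on these libraries where they do the work, as an engineer would, in place of code of your own. Each camera call takes 0.05 s, during which the arm holds its last target. There are 200 camera calls.

## Working session

There is one attempt and no reset: what is moved stays moved. The work goes in short steps, Python scripts to look and compute and a shell command to move; the robot and the scene stay as the last step left them, time stands still between calls to the robot, and variables do not carry over. Pictures are saved under pics/ and viewed, at most 10 in all, crops included, and the job is handed in when it is done.

```bash
ls; mkdir -p pics; cat > h.py <<'E'
import numpy as np, cv2
from plant import robot, optics, close_job, models
def cloud(cam):
    rgb,d=optics.read_camera(cam); i=optics.camera_info(cam)
    h,w=d.shape; u,v=np.meshgrid(np.arange(w),np.arange(h))
    n=cv2.undistortPoints(np.stack([u,v],-1).reshape(-1,1,2).astype(np.float64),np.array(i["camera_matrix"]),np.array(i["dist"])).reshape(h,w,2)
    P=np.concatenate([n*d[...,None],d[...,None]],-1)
    V=np.linalg.inv(np.array(i["view"])); W=P@V[:3,:3].T+V[:3,3]; W[d<=0]=np.nan
    return rgb,W
def save(n,rgb): cv2.imwrite(f"pics/{n}.png",cv2.cvtColor(rgb,cv2.COLOR_RGB2BGR))
E
python3 - <<'E'
from h import *
s=robot.read_state();print({k:np.round(v,3) for k,v in s.items()})
for c in["top","scene"]:
    rgb,W=cloud(c);save(c+"0",rgb)
    np.save(c+"W.npy",W)
    for n in["tray_base","tray_handle","scoop","scoop_grip","balance","balance_pan","bottle","tape","pot","marker","cap_0"]:
        print(c,n,[(np.round(r["centre"],3).tolist(),round(r["p"],2)) for r in models.look_for(c,n)[:7]])
E
```

```text
pics
{'t': np.float64(0.0), 'q': array([ 1.141,  0.131,  1.489,  0.   ,  1.523, -0.085]), 'dq': array([ 0.001,  0.   , -0.   , -0.001, -0.001, -0.003]), 'joint_torque': array([ 0.0000e+00, -5.5986e+01, -4.9174e+01,  7.7000e-02,  3.6000e-02,
       -0.0000e+00]), 'tool_pos': array([0.203, 0.564, 0.235]), 'orientation': array([-5.390e-01, -3.095e+00,  3.000e-03]), 'force': array([ 0.072, -0.212,  0.139]), 'wrist_torque': array([ 0.042,  0.037, -0.003]), 'gripper_force': np.float64(0.0), 'opening': np.float64(0.093)}
top tray_base [([0.559, 0.154, 0.034], 0.57)]
top tray_handle [([0.56, 0.139, 0.034], 0.78)]
top scoop [([0.577, 0.444, 0.001], 0.91), ([0.551, 0.006, 0.027], 0.76)]
top scoop_grip [([0.583, 0.442, -0.001], 0.92), ([0.55, 0.008, 0.028], 0.86)]
top balance [([0.496, -0.266, 0.065], 0.77)]
top balance_pan [([0.563, 0.141, 0.038], 0.3)]
top bottle [([0.757, 0.147, 0.137], 0.91), ([0.547, 0.193, 0.037], 0.43)]
top tape [([0.369, -0.131, 0.021], 0.63)]
top pot [([0.399, 0.309, 0.048], 0.66)]
top marker [([0.371, 0.111, 0.011], 0.8)]
top cap_0 [([0.592, 0.188, 0.038], 0.63), ([0.546, 0.192, 0.038], 0.44)]
scene tray_base [([0.554, 0.104, 0.033], 0.95), ([0.593, 0.191, 0.042], 0.44)]
scene tray_handle [([0.492, -0.297, 0.064], 0.73), ([0.558, 0.117, 0.044], 0.72)]
scene scoop [([0.551, 0.001, 0.027], 0.97), ([0.585, 0.434, 0.015], 0.56)]
scene scoop_grip [([0.554, -0.002, 0.031], 0.91), ([0.586, 0.434, 0.015], 0.91)]
scene balance [([0.489, -0.296, 0.065], 0.6)]
scene balance_pan [([0.492, -0.296, 0.065], 0.68)]
scene bottle [([0.759, 0.127, 0.113], 0.76)]
scene tape [([0.367, -0.138, 0.019], 0.96), ([0.551, -0.001, 0.033], 0.5)]
scene pot [([0.488, -0.294, 0.062], 0.72), ([0.396, 0.309, 0.038], 0.64)]
scene marker []
scene cap_0 [([0.533, 0.093, 0.039], 0.58), ([0.579, 0.141, 0.04], 0.58), ([0.591, 0.19, 0.043], 0.52), ([0.55, 0.003, 0.032], 0.5)]
```

View pics/top0.png

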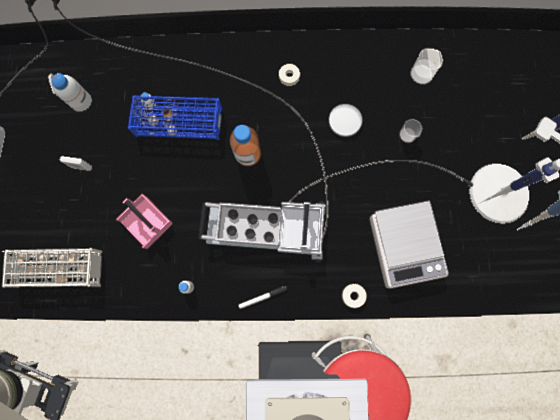

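View pics/scene0.png

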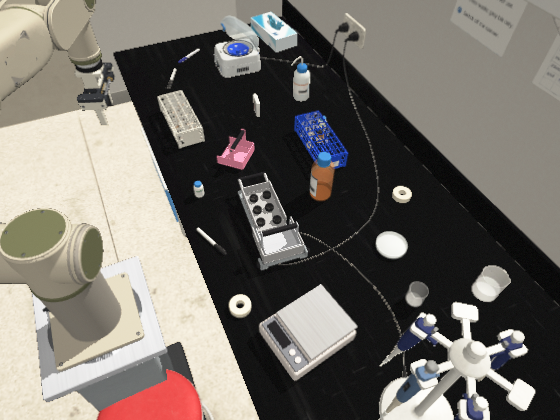

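```bash
python3 - <<'E'
import numpy as np,cv2
W=np.load("topW.npy")
def rect(name,zr,xr,yr):
    m=(W[...,2]>zr[0])&(W[...,2]<zr[1])&(W[...,0]>xr[0])&(W[...,0]<xr[1])&(W[...,1]>yr[0])&(W[...,1]<yr[1])
    p=W[m]; 
    if len(p)<5: print(name,len(p));return
    r=cv2.minAreaRect((p[:,:2]*1000).astype(np.float32))
    print(name,len(p),np.round(p.mean(0),3),"rect",np.round(r[0],1),np.round(r[1],1),round(r[2],2),"z",np.round(np.percentile(p[:,2],[5,50,95]),3))
rect("handle",(.053,.075),(.45,.68),(.24,.36))
rect("grip",(.085,.13),(.45,.66),(-.1,.1))
rect("walls",(.058,.072),(.45,.66),(-.1,.24))
rect("pan",(.06,.075),(.3,.7),(-.5,-.13))
rect("tray",(.015,.12),(.45,.66),(-.1,.36))
E
```

```text
handle 224 [0.568 0.264 0.064] rect [569.4 258.4] [97.4 36.5] 0.18 z [0.058 0.065 0.069]
grip 227 [ 0.547 -0.001  0.111] rect [547.4  -1.1] [ 15.1 113.1] 84.59 z [0.107 0.111 0.115]
walls 748 [0.553 0.076 0.064] rect [554.7  97.7] [291.4 130.1] 84.81 z [0.059 0.064 0.067]
pan 3192 [ 0.525 -0.274  0.065] rect [ 508.2 -278.9] [187.5 153.1] 9.73 z [0.062 0.065 0.069]
tray 5132 [0.555 0.096 0.042] rect [558.3 110.9] [330.3 166.8] 83.91 z [0.019 0.034 0.069]
```

Top view: the tray lies from its handle at about (206,222) to the hinged end at (323,230). The aluminium scoop with the black bar is at (302,226), and the six caps are in the chute at (232–275,213–238). The pink scoop at (143,220) is the look-alike. The balance is at (410,243), with its display toward the robot. Next I refine the handle, yaw and pan.

```bash
cat >> h.py <<'E'
from scipy.spatial.transform import Rotation as R
def plan(target,ydir=None):
    s=robot.read_state(); M=R.from_rotvec(s["orientation"]).as_matrix()
    print("pos",np.round(s["tool_pos"],4),"tool axes x",np.round(M[:,0],3),"y",np.round(M[:,1],3),"z",np.round(M[:,2],3))
    print("travel tool",np.round(M.T@(np.array(target)-s["tool_pos"]),4))
    if ydir is not None:
        l=M.T@np.append(ydir,0); a=np.arctan2(-l[0],l[1]); a=(a+np.pi/2)%np.pi-np.pi/2
        print("spin",round(a,3))
E
python3 - <<'E'
from h import *
W=np.load("topW.npy"); rgb=cv2.cvtColor(cv2.imread("pics/top0.png"),cv2.COLOR_BGR2RGB).astype(int)
g=rgb.sum(-1)/3
a=np.radians(-5.2); ey=np.array([-np.sin(a),np.cos(a)]); ex=np.array([np.cos(a),np.sin(a)])
X=W[...,:2]@ex;Y=W[...,:2]@ey;Z=W[...,2]
m=(W[...,0]>.45)&(W[...,0]<.68)&(W[...,1]>.18)&(W[...,1]<.36)
for y in np.arange(.19,.26,.004):
    k=m&(abs(Y-y)<.002)&(Z>.03)
    if k.sum(): print(round(y,3),k.sum(),"x",np.round([X[k].min(),X[k].max()],3),"zmed",round(np.median(Z[k]),3),"g",round(g[k].mean()),"hi",(k&(Z>.055)).sum())
k=m&(Z>.06)&(Y>.2)&(g<70); print("dark hi",k.sum(),np.round([X[k].mean(),Y[k].mean(),Z[k].mean()],4),np.round(W[k].mean(0),4),cv2.minAreaRect((W[k][:,:2]*1000).astype(np.float32)))
# pan in balance frame
b=np.radians(9.7); bx=np.array([np.cos(b),np.sin(b)]);by=np.array([-np.sin(b),np.cos(b)])
U=W[...,:2]@bx;V=W[...,:2]@by
m=(W[...,0]>.35)&(W[...,0]<.65)&(W[...,1]>-.4)&(W[...,1]<-.16)&(Z>.03)
k=m;print("bal U,V range",U[k].min(),U[k].max(),V[k].min(),V[k].max())
for c,n in((U,"U"),(V,"V")):
    for t in np.arange(c[k].min(),c[k].max(),.006):
        q=k&(abs(c-t)<.003); print(n,round(t,3),q.sum(),round(np.median(Z[q]),4),round(g[q].mean()))
E
python3 - <<'E'
import sys; sys.path.insert(0,'.')
from h import *
plan([.571,.268,.2],[.0906,.996])
E
```

```text
0.226 2 x [0.496 0.498] zmed 0.066 g 204 hi 2
0.23 23 x [0.496 0.54 ] zmed 0.035 g 137 hi 2
0.234 47 x [0.495 0.592] zmed 0.036 g 120 hi 6
0.238 56 x [0.495 0.595] zmed 0.035 g 110 hi 7
0.242 59 x [0.494 0.594] zmed 0.036 g 106 hi 8
0.246 55 x [0.494 0.594] zmed 0.036 g 104 hi 7
0.25 55 x [0.495 0.593] zmed 0.036 g 118 hi 7
0.254 61 x [0.494 0.594] zmed 0.039 g 138 hi 11
0.258 45 x [0.494 0.593] zmed 0.035 g 187 hi 8
dark hi 145 [0.5447 0.3196 0.0658] [0.5714 0.2689 0.0658] ((570.31591796875, 269.4764099121094), (11.782479286193848, 93.99589538574219), 85.32402801513672)
bal U,V range 0.3445762797685053 0.5477506495713413 -0.44163617730198423 -0.2768807413198851
U 0.345 65 0.0463 140
U 0.351 143 0.05 158
U 0.357 142 0.0543 158
U 0.363 145 0.0553 114
U 0.369 148 0.0559 124
U 0.375 147 0.0561 129
U 0.381 148 0.0556 121
U 0.387 145 0.055 145
U 0.393 145 0.0533 128
U 0.399 147 0.0536 181
U 0.405 145 0.0654 212
U 0.411 144 0.0656 208
U 0.417 143 0.0654 209
U 0.423 145 0.0652 210
U 0.429 141 0.0651 210
U 0.435 144 0.0654 209
U 0.441 140 0.0655 210
U 0.447 143 0.0654 208
U 0.453 142 0.0653 
[... 460 characters left out ...]
99
V -0.412 177 0.0647 197
V -0.406 174 0.0647 193
V -0.4 172 0.0644 196
V -0.394 170 0.0645 201
V -0.388 174 0.064 195
V -0.382 175 0.0642 194
V -0.376 176 0.0645 193
V -0.37 177 0.0642 180
V -0.364 172 0.0642 183
V -0.358 178 0.0643 181
V -0.352 168 0.0643 181
V -0.346 184 0.0642 183
V -0.34 170 0.0641 181
V -0.334 176 0.0644 182
V -0.328 174 0.0648 185
V -0.322 177 0.0643 182
V -0.316 177 0.0641 181
V -0.31 179 0.0642 186
V -0.304 171 0.0642 184
V -0.298 183 0.0642 192
V -0.292 184 0.0643 197
V -0.286 259 0.0517 204
V -0.28 225 0.0438 180
pos [0.2028 0.5647 0.2357] tool axes x [-0.941  0.338 -0.   ] y [ 0.338  0.941 -0.   ] z [ 0. -0. -1.]
travel tool [-0.4468 -0.1548  0.0357]
spin -0.254
```

```bash
python3 -m inch '{"travel":[[-0.036,-0.012,0],[-0.072,-0.025,0],[-0.108,-0.037,0],[-0.144,-0.05,0],[-0.18,-0.062,0],[-0.216,-0.075,0],[-0.252,-0.087,0],[-0.288,-0.1,0],[-0.324,-0.112,0],[-0.36,-0.125,0]],"spin":[-0.05,-0.1,-0.15,-0.2,-0.254,-0.254,-0.254,-0.254,-0.254,-0.254]}' 0.68 25 && python3 -c "
from h import *
plan([.571,.2688,.13],[.0872,.9962])"
```

```text
t: 2.03
tool_pos: [0.5007, 0.324, 0.2358]
orientation: [0.142, 3.138, 0.0]
force: [0.8, -0.3, -0.2]
opening: 0.0323
gripper_force: 0.0
pos [0.5007 0.324  0.2358] tool axes x [-0.996  0.091 -0.   ] y [0.091 0.996 0.   ] z [ 0.  0. -1.]
travel tool [-0.075  -0.0487  0.1058]
spin -0.003
```

```bash
python3 -m inch '{"travel":[[-0.025,-0.016,0],[-0.05,-0.033,0.01],[-0.075,-0.0487,0.03],[-0.075,-0.0487,0.06],[-0.075,-0.0487,0.09],[-0.075,-0.0487,0.1],[-0.075,-0.0487,0.1]],"spin":[0,0,0,0,0,0,0]}' && python3 - <<'E'
from h import *
rgb,W=cloud("wrist"); save("wrist1",rgb)
Z=W[...,2];g=rgb.astype(int).mean(-1)
k=(Z>.055)&(Z<.078)&(g<80)&(abs(W[...,0]-.571)<.08)&(abs(W[...,1]-.269)<.03)
print(k.sum())
if k.sum()>20: print(np.round(W[k].mean(0),4),cv2.minAreaRect((W[k][:,:2]*1000).astype(np.float32)),np.percentile(Z[k],[5,50,95]))
plan([.571,.2688,.062],[.0872,.9962])
E
```

```text
t: 2.62
tool_pos: [0.5671, 0.269, 0.1315]
orientation: [-0.143, -3.132, 0.004]
force: [0.3, 0.0, -0.4]
opening: 0.0296
gripper_force: 0.0
1958
[0.5721 0.2691 0.0689] ((573.3051147460938, 261.7107238769531), (26.447040557861328, 95.63194274902344), 83.55525970458984) [0.06581707 0.06924266 0.07074811]
pos [0.5685 0.2698 0.1344] tool axes x [-0.996  0.09   0.003] y [ 0.09   0.996 -0.001] z [-0.003 -0.001 -1.   ]
travel tool [-0.0028 -0.0007  0.0724]
spin -0.003
```

View pics/wrist1.png

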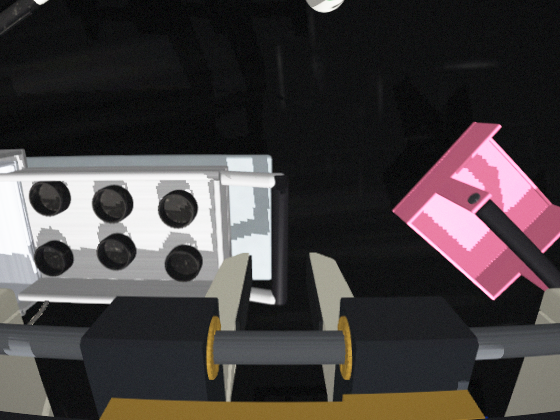

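The wrist view shows the bar at about (280,238), centred between the fingers at (245) and (320). I'll go down and grip.

```bash
python3 -m inch '{"travel":[[-0.002,0,0.025],[-0.002,0,0.05],[-0.002,0,0.065],[-0.002,0,0.075],[-0.002,0,0.075]],"spin":[0,0,0,0,0]}' && python3 -m inch '{"travel":[[0,0,0],[0,0,0],[0,0,0],[0,0,0],[0,0,0]],"spin":[0,0,0,0,0]}' 1 25
```

```text
t: 3.08
tool_pos: [0.5712, 0.2702, 0.0603]
orientation: [-0.142, -3.138, 0.001]
force: [-0.6, -0.5, -0.5]
opening: 0.0297
gripper_force: 0.0
t: 3.5
tool_pos: [0.5729, 0.2686, 0.0629]
orientation: [0.143, 3.136, -0.003]
force: [-1.8, -9.0, 6.3]
opening: 0.0111
gripper_force: 25.0
```

```bash
python3 -m inch '{"travel":[[0,-0.0024,-0.0156],[0,-0.0056,-0.0311],[0,-0.0095,-0.0465],[0,-0.0142,-0.0616],[0,-0.0197,-0.0764],[0,-0.0258,-0.091],[0,-0.0327,-0.1052],[0,-0.0404,-0.1191],[0,-0.0487,-0.1326],[0,-0.0576,-0.1456]],"spin":[0,0,0,0,0,0,0,0,0,0]}' && python3 -m inch '{"travel":[[0,-0.0056,-0.0076],[0,-0.0076,-0.0101],[0,-0.0076,-0.0101],[0,-0.0076,-0.0101],[0,-0.0076,-0.0101],[0,-0.0076,-0.0101],[0,-0.0076,-0.0101],[0,-0.0076,-0.0101],[0,-0.0076,-0.0101],[0,-0.0076,-0.0101]],"spin":[0,0,0,0,0,0,0,0,0,0]}' && python3 - <<'E'
from h import *
rgb,W=cloud("top"); save("top2",cv2.resize(rgb[170:290,170:350],(720,480)))
E
```

```text
t: 4.33
tool_pos: [0.5672, 0.2132, 0.2081]
orientation: [0.142, 3.136, 0.004]
force: [5.0, 4.1, -5.8]
opening: 0.0113
gripper_force: 25.0
t: 5.17
tool_pos: [0.5666, 0.2061, 0.218]
orientation: [0.141, 3.135, 0.003]
force: [1.3, 4.7, 6.1]
opening: 0.0114
gripper_force: 25.0
```

View pics/top2.png

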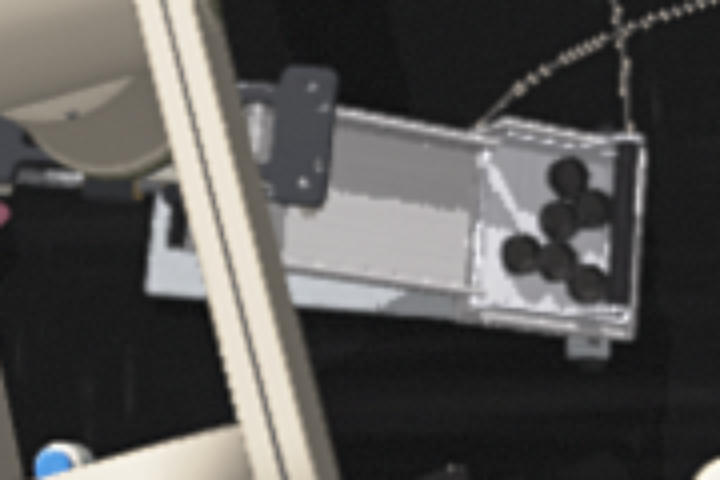

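All six caps are in the scoop at (520–610,175–285) of the crop, well clear of its mouth at about (475), and the tray is at about 0.54 rad. The tool can only point straight down, so a bar tilted 0.54 rad would be a poor grasp. I'll guide the tray back down gently, still holding the handle, so the scoop can be lifted level.

```bash
python3 -m inch '{"travel":[[0,0.0076,0.0101],[0,0.0165,0.0231],[0,0.0248,0.0366],[0,0.0325,0.0505],[0,0.0394,0.0647],[0,0.0455,0.0793],[0,0.051,0.0941],[0,0.0557,0.1092],[0,0.0596,0.1246],[0,0.0615,0.132]],"spin":[0,0,0,0,0,0,0,0,0,0]}' && python3 -m inch '{"travel":[[0,0.0011,0.006],[0,0.002,0.012],[0,0.0028,0.0165],[0,0.0028,0.0165]],"spin":[0,0,0,0]}' && python3 -m inch '{"travel":[[0,0,0],[0,0,0],[0,0,0],[0,0,-0.02],[0,0,-0.05],[0,0,-0.085],[0,-0.03,-0.11],[0,-0.06,-0.11]],"spin":[0,0,0,0,0,0,0,0]}' 0.65 25
```

```text
t: 6.05
tool_pos: [0.5717, 0.2658, 0.0816]
orientation: [0.143, 3.138, -0.002]
force: [6.4, -3.6, 2.1]
opening: 0.0113
gripper_force: 25.0
t: 6.38
tool_pos: [0.5718, 0.2684, 0.0656]
orientation: [0.143, 3.138, -0.002]
force: [9.7, -0.3, -5.0]
opening: 0.011
gripper_force: 25.0
t: 7.05
tool_pos: [0.5688, 0.2109, 0.1847]
orientation: [0.138, 3.13, 0.005]
force: [0.4, -0.2, 0.2]
opening: 0.0327
gripper_force: 0.0
```

```bash
python3 - <<'E'
from h import *
rgb,W=cloud("top"); save("top3",cv2.resize(rgb[170:290,170:350],(720,480)))
Z=W[...,2];X=W[...,0];Y=W[...,1];g=rgb.astype(int).mean(-1)
k=(Z>.09)&(Z<.13)&(X>.46)&(X<.64)&(Y>-.08)&(Y<.06)
print(k.sum(),np.round(W[k].mean(0),4),cv2.minAreaRect((W[k][:,:2]*1000).astype(np.float32)),np.percentile(Z[k],[5,50,95]))
p=W[k][:,:2].mean(0); plan([*p,.16],[.0872,.9962])
E
```

```text
224 [ 0.547  -0.0042  0.1116] ((547.02734375, -4.461954116821289), (13.297027587890625, 112.87702178955078), 84.7116470336914) [0.10803009 0.11193247 0.11492505]
pos [0.5678 0.2049 0.1817] tool axes x [-0.996  0.091 -0.006] y [ 0.091  0.996 -0.001] z [ 0.005 -0.001 -1.   ]
travel tool [ 0.0019 -0.21    0.0218]
spin -0.004
```

View pics/top3.png

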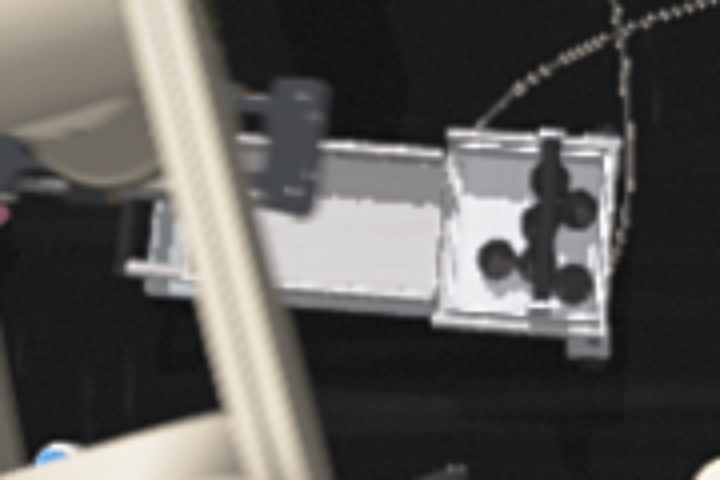

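The tray is flat again. The six caps are still in the scoop at (490–600,180–290), with the black bar at (548,218) lying across it. I'll move over the bar, go down and grip.

```bash
python3 -m inch '{"travel":[[0,-0.035,0],[0,-0.07,0],[0,-0.105,0],[0,-0.14,0],[0.001,-0.175,0],[0.002,-0.2,0],[0.002,-0.21,0.01],[0.002,-0.21,0.02],[0.002,-0.21,0.02]],"spin":[0,0,0,0,0,0,0,0,0]}' 0.5 && python3 - <<'E'
from h import *
rgb,W=cloud("wrist"); save("wrist4",rgb)
plan([.547,-.0042,.103],[.0872,.9962])
E
```

```text
t: 7.85
tool_pos: [0.5432, 0.0009, 0.1542]
orientation: [-0.144, -3.133, -0.001]
force: [1.1, 1.1, -1.1]
opening: 0.0458
gripper_force: 0.0
pos [0.5436 0.0015 0.1553] tool axes x [-0.996  0.091  0.004] y [0.091 0.996 0.001] z [-0.004  0.001 -1.   ]
travel tool [-0.0042 -0.0054  0.0522]
spin -0.003
```

View pics/wrist4.png

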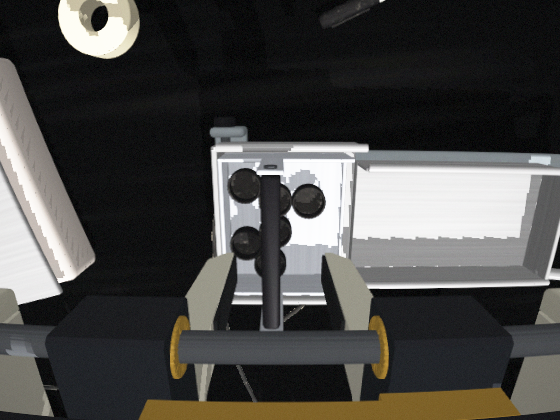

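The wrist view shows the bar at about (270,250), slightly left of the finger centre at about 279. That agrees with the −5 mm correction.

```bash
python3 -m inch '{"travel":[[-0.004,-0.0054,0],[-0.004,-0.0054,0.02],[-0.004,-0.0054,0.04],[-0.004,-0.0054,0.052],[-0.004,-0.0054,0.052]],"spin":[0,0,0,0,0]}' && python3 -m inch '{"travel":[[0,0,0],[0,0,0],[0,0,0],[0,0,0],[0,0,0],[0,0,0]],"spin":[0,0,0,0,0,0]}' 1 40
```

```text
t: 8.32
tool_pos: [0.5466, -0.0044, 0.1026]
orientation: [-0.14, -3.133, -0.001]
force: [-0.1, 0.8, -0.4]
opening: 0.0462
gripper_force: 0.0
t: 8.82
tool_pos: [0.549, -0.0052, 0.1066]
orientation: [0.143, 3.137, 0.001]
force: [0.8, 3.3, -1.9]
opening: 0.0117
gripper_force: 40.1
```

```bash
python3 -m inch '{"travel":[[0,0,-0.005],[0,0,-0.012],[0,0,-0.022],[0,0,-0.034],[0,0,-0.047],[0,0,-0.06],[0,0,-0.075],[0,0,-0.088],[0,0,-0.095],[0,0,-0.095]],"spin":[0,0,0,0,0,0,0,0,0,0]}' && python3 - <<'E'
from h import *
rgb,W=cloud("scene"); save("scene5",cv2.resize(rgb[150:330,200:380],(600,600)))
plan([.527,-.287,.2],[.0872,.9962])
E
```

```text
t: 9.65
tool_pos: [0.55, -0.0057, 0.2039]
orientation: [0.142, 3.134, -0.001]
force: [0.6, -0.2, -2.3]
opening: 0.0116
gripper_force: 40.0
pos [ 0.5493 -0.0056  0.2023] tool axes x [-0.996  0.091 -0.002] y [ 0.091  0.996 -0.   ] z [ 0.002 -0.    -1.   ]
travel tool [-0.0033 -0.2822  0.0023]
spin -0.004
```

View pics/scene5.png

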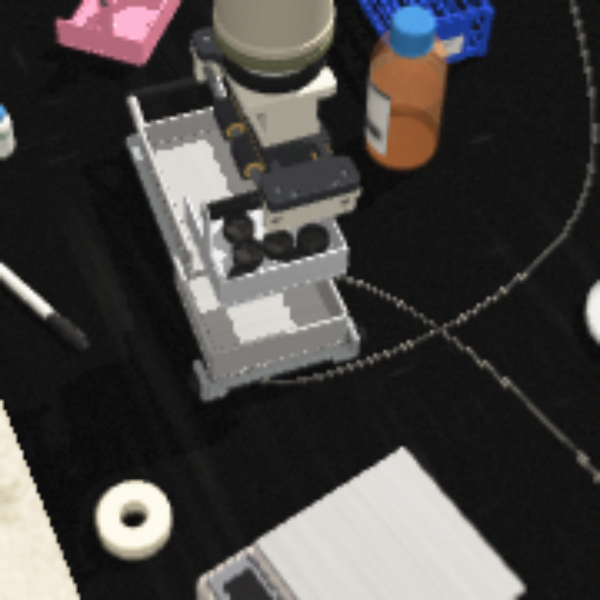

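The scoop hangs level, clear of the tray, with the caps inside at (240–315,230–260). I'll carry it gently to the pan.

```bash
python3 -m inch '{"travel":[[0,-0.005,0],[0,-0.015,0],[0,-0.03,0],[0,-0.05,0],[-0.001,-0.075,0],[-0.001,-0.1,0],[-0.002,-0.125,0],[-0.002,-0.15,0],[-0.003,-0.175,0],[-0.003,-0.2,0]],"spin":[0,0,0,0,0,0,0,0,0,0]}' && python3 -m inch '{"travel":[[0,-0.025,0],[0,-0.045,0],[0,-0.06,0],[0,-0.071,0],[0,-0.078,0],[0,-0.082,0],[0,-0.082,0.0],[0,-0.082,0.005],[0,-0.082,0.012],[0,-0.082,0.02]],"spin":[0,0,0,0,0,0,0,0,0,0]}' && python3 - <<'E'
from h import *
rgb,W=cloud("scene"); save("scene6",cv2.resize(rgb[240:400,230:390],(600,600)))
plan([.527,-.287,.155])
E
```

```text
t: 10.53
tool_pos: [0.5323, -0.2068, 0.1996]
orientation: [-0.143, -3.137, -0.001]
force: [-0.2, 0.3, -2.8]
opening: 0.0116
gripper_force: 40.0
t: 11.37
tool_pos: [0.5263, -0.2858, 0.1804]
orientation: [0.141, 3.138, -0.0]
force: [0.4, -0.8, -2.1]
opening: 0.0117
gripper_force: 40.0
pos [ 0.5253 -0.2852  0.1779] tool axes x [-0.996  0.09   0.002] y [0.09  0.996 0.001] z [-0.002  0.002 -1.   ]
travel tool [-0.0019 -0.0016  0.0229]
```

View pics/scene6.png

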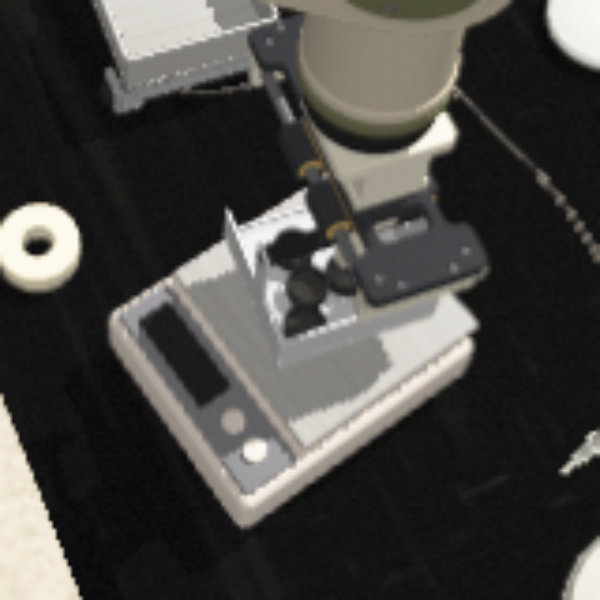

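```bash
python3 -m inch '{"travel":[[-0.001,-0.001,0.006],[-0.002,-0.0015,0.014],[-0.002,-0.0015,0.02],[-0.002,-0.0015,0.025],[-0.002,-0.0015,0.028],[-0.002,-0.0015,0.03],[-0.002,-0.0015,0.03]],"spin":[0,0,0,0,0,0,0]}' && for i in 1; do python3 -m inch '{"travel":[[0,0,0.001],[0,0,0.002],[0,0,0.003],[0,0,0.003]],"spin":[0,0,0,0]}'; done
```

```text
t: 12.0
tool_pos: [0.5276, -0.2881, 0.1503]
orientation: [-0.143, -3.138, -0.001]
force: [0.5, 0.1, -1.8]
opening: 0.0118
gripper_force: 40.0
t: 12.33
tool_pos: [0.5278, -0.2883, 0.1479]
orientation: [0.143, 3.138, -0.0]
force: [-0.3, -0.4, -2.9]
opening: 0.0118
gripper_force: 40.0
```

```bash
python3 -m inch '{"travel":[[0,0,0.001],[0,0,0.002],[0,0,0.002]],"spin":[0,0,0]}'; python3 -m inch '{"travel":[[0,0,0.001],[0,0,0.002],[0,0,0.002]],"spin":[0,0,0]}'
```

```text
t: 12.58
tool_pos: [0.528, -0.2884, 0.1463]
orientation: [0.143, 3.138, -0.001]
force: [-0.4, -0.1, 0.0]
opening: 0.0113
gripper_force: 40.0
t: 12.83
tool_pos: [0.5288, -0.2888, 0.1462]
orientation: [0.142, 3.136, -0.003]
force: [-2.9, 1.4, 10.0]
opening: 0.0115
gripper_force: 40.0
```

Contact: 10 N upward. I'll release, rise and look.

```bash
python3 -m inch '{"travel":[[0,0,-0.001],[0,0,-0.001],[0,0,-0.001],[0,0,-0.001],[0,0,-0.001]],"spin":[0,0,0,0,0]}' 0.6 && python3 -m inch '{"travel":[[0,0,-0.01],[0,0,-0.03],[0,0,-0.06],[0,0,-0.09],[0,0.03,-0.11],[0,0.07,-0.12],[0,0.11,-0.12],[0,0.15,-0.12],[0,0.18,-0.12],[0,0.18,-0.12]],"spin":[0,0,0,0,0,0,0,0,0,0]}' && python3 - <<'E'
from h import *
rgb,W=cloud("top"); save("top7",cv2.resize(rgb[190:300,350:470],(654,600)))
Z=W[...,2];X=W[...,0];Y=W[...,1]
k=(Z>.13)&(Z<.18)&(X>.42)&(X<.64)&(Y>-.36)&(Y<-.22)
print(k.sum(),np.round(W[k].mean(0),4),cv2.minAreaRect((W[k][:,:2]*1000).astype(np.float32)))
k=(Z>.09)&(Z<.115)&(X>.42)&(X<.64)&(Y>-.37)&(Y<-.2)
print(cv2.minAreaRect((W[k][:,:2]*1000).astype(np.float32)),np.median(Z[k]))
E
```

```text
t: 13.25
tool_pos: [0.5277, -0.2881, 0.1445]
orientation: [-0.143, -3.138, -0.0]
force: [0.8, -0.6, 0.5]
opening: 0.036
gripper_force: 0.0
t: 14.08
tool_pos: [0.5447, -0.1038, 0.2661]
orientation: [0.135, 3.137, 0.003]
force: [0.7, 0.7, -0.6]
opening: 0.037
gripper_force: 0.0
0 [nan nan nan] ((0.0, 0.0), (0.0, 0.0), 0.0)
((530.7167358398438, -254.56411743164062), (53.5025749206543, 110.26737976074219), 84.64592742919922) 0.10010270661059872<stdin>:5: RuntimeWarning: Mean of empty slice.
  ret = um.true_divide(
```

View pics/top7.png

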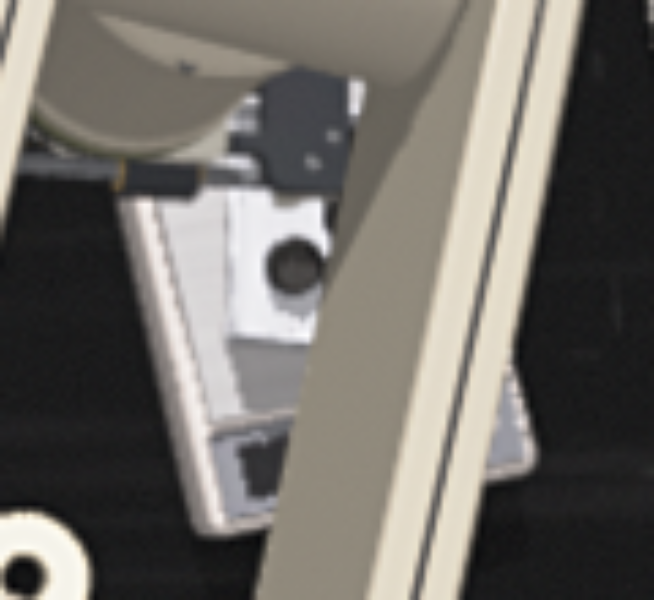

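The arm hides most of the pan; only one cap shows, at (295,265). I'll move the arm further away and look again.

```bash
python3 -m inch '{"travel":[[0,0.035,0],[0,0.07,0],[0,0.105,0],[0,0.14,0],[0,0.175,0],[0,0.21,0],[0,0.245,0],[0,0.28,0],[0,0.3,0],[0,0.3,0]],"spin":[0,0,0,0,0,0,0,0,0,0]}' && python3 - <<'E'
from h import *
rgb,W=cloud("top"); save("top8",cv2.resize(rgb[190:300,350:470],(654,600)))
Z=W[...,2];X=W[...,0];Y=W[...,1]
for lo,hi in((.13,.18),(.085,.115)):
    k=(Z>lo)&(Z<hi)&(X>.4)&(X<.66)&(Y>-.4)&(Y<-.16)
    print(k.sum(),np.round(W[k].mean(0),4),cv2.minAreaRect((W[k][:,:2]*1000).astype(np.float32)),np.percentile(Z[k],[5,50,95]))
E
```

```text
t: 14.97
tool_pos: [0.5716, 0.1926, 0.2649]
orientation: [-0.138, -3.138, -0.001]
force: [0.1, -0.2, 0.1]
opening: 0.0373
gripper_force: 0.0
291 [ 0.5264 -0.288   0.1503] ((526.9835815429688, -289.18438720703125), (15.867600440979004, 110.90821075439453), 84.58885955810547) [0.14273345 0.1510856  0.15453402]
279 [ 0.5276 -0.297   0.0969] ((528.2363891601562, -278.0109558105469), (100.3737564086914, 111.1265869140625), 84.92607116699219) [0.08637661 0.09826244 0.10426357]
```

View pics/top8.png

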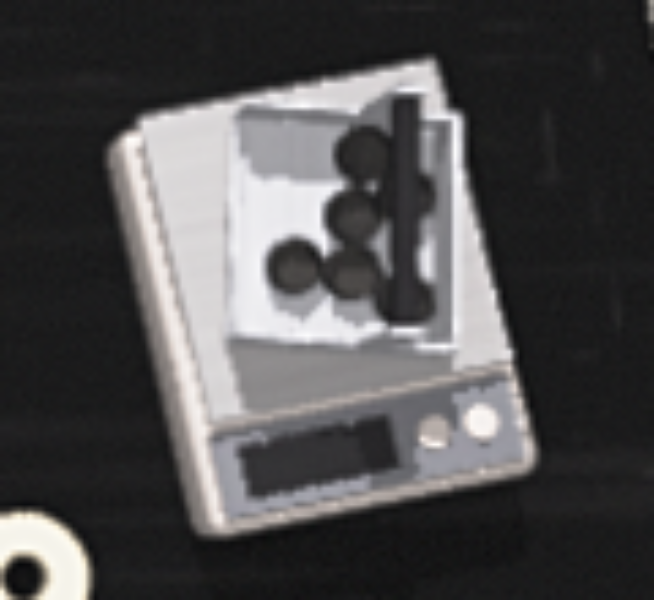

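The scoop's middle is at (0.528, −0.278), which is on the pan's middle. All six caps are inside it, at (362,155), (352,213), (420,195), (297,265), (352,270) and (405,300).

```bash
python3 -c "
from plant import close_job
print(close_job())"
```

```text
the job is handed in; nothing more can be done
None
```

The job is handed in (no verdict came back): the last picture shows all six caps in the scoop, which stands in the middle of the balance's pan, and the bystanders were left alone; I did lower the tray flat again after the caps had slid in, because the tool only points straight down and the scoop had to be gripped level.

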